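Back off the knurled locking wheel and push the peg blank home

TASK

With a fingertip, and without gripping anything, roll the knurled brass wheel on the walnut peg blank holder anticlockwise (seen from above) to loosen it, until the line filed in its top has come round to the steel pointer post for the second time, and stop it there with the line at the post. Only then push the pale peg blank lengthwise along its channel with a fingertip until it butts against the end stop. Do not lift the blank, and leave the other things on the bench where they are.

Things in the scene. Friction and masses are not known exactly. Their poses are not given: they have to be found in the camera images.
- holder: walnut peg blank holder, fixed; base 130 mm (its x) by 240 mm (its y, -115 to +125 mm), top 30 mm high. Origin at bench level under the wheel's axis, z up. A 23 mm wide channel along its y lies between two rails, 25 mm thick, tops 52 mm above the bench, spanning y = -100 to +60 mm; from there to +125 mm the base top is open. A walnut stop 60 mm high closes the -y end
- clamp (a point): top of the iron C-clamp fixed to the holder's -y end, 122 mm above the bench; the clamp takes up y = -100 to -148 mm and x = 0 to +70 mm of the holder
- wheel (a joint): turn of the knurled brass wheel about its upright axis, rad; grows anticlockwise from above (loosening). 0 = tight, line at the post; the line is at the post again at 6.28 and 12.57. Starts 0.5 to 3.5 rad off tight. It stays at one height and where it is left, and needs 0.045 N m (1 N at the rim): a fingertip pressed on its top near the rim with 8 to 14 N and circling carries it, with some slip
- wheel_center (a point): point on the wheel's axis at its flat top, 80 mm above the bench (a 20 mm steel disc there stands 2.5 mm proud, not felt). The solid wheel is 90 mm across over its 28 ribs, which stand out 2 mm, too wide to pinch; underside 60 mm above the bench, over a steel bridge plate 75 x 50 mm with its top at 57 mm
- index_mark (a point): outer end of the dark filed radial line on the wheel's top, 40 mm from the axis; the line is 26 x 5 mm and turns with the wheel
- pointer (a point): top of the square steel pointer post (8 mm) standing on the holder, 56 mm from the wheel's axis on the holder's +x side, 58 mm high, just below the wheel's underside
- blank: pale wooden peg blank, square bar 20 x 20 x 170 mm, length along the holder's y; origin at the middle of its underside, 30 mm above the bench. Loose in the channel, it passes under the bridge and slides with under 1 N. At the start its -y end is 20 to 42 mm short of the stop and its +y end stands on the open base. Home, its origin is 15 mm to the -y side of the holder's origin
- stop_face (a point): middle of the end stop's face that the blank must meet; the face looks to the holder's +y
- spokeshave: small brass spokeshave, 228 mm long, 30 mm wide, 27 mm high; origin under its middle, handles along its y; leave alone
- bowl: chipped blue ceramic bowl of peg offcuts, 110 mm across, 45 mm high; origin under its middle; leave alone
- bone_bridge: tan bone crescent bridge, about 90 mm long, 40 mm wide and 11 mm high; origin inside the crescent, at its underside; leave alone
- finished_peg: finished walnut tuning peg lying down, 128 mm long, head 28 mm across; origin at bench level near its middle, its length along its x; leave alone
- sanding_block: cork sanding block 57 x 90 x 30 mm; origin under its middle; leave alone
- wax_jar: amber jar with steel cap, 60 mm across, 55 mm high; origin under its middle; leave alone
- screwdriver: screwdriver lying on the bench, 190 mm long, its length along its x; leave alone
Not all that is in view belongs to the job. What is shaped like the blank but pink or red is not meant.

How it is judged:
By the outcome, as a careful person would: the job done as asked, in the order asked, and still so for the second after the job is handed in, with the robot touching nothing.
It also fails if it takes over 72 s, if anything falls off the work surface, if the arm or the gripper's body presses on something with over 40 N, if the wrist force passes 120 N, or if a joint passes its speed limit or range.

ROBOT

A 7-joint arm with a two-finger parallel gripper is mounted at the origin on the work surface. World frame = base frame: x ahead of the robot, y to its left, z up, the work surface at z = 0. Lengths are in m, angles in rad, forces in N, time in s.
With the tool pointing down it reaches from about 0.35 to 0.9 m from the base axis. Payload 8.1 kg.
Tool frame: the origin (TCP) lies midway between the tips of the shut fingers; the grasp point (between the pads) lies 19 mm behind it; x points along the fingers, y is the direction in which the jaws open and shut, and the axes are right-handed (so a half turn about x gives the same grasp; the last joint's range is limited). The gripper opens to 85 mm and grips with 20 to 120 N. Pads are 22 mm wide; open, the fingers measure 114 mm over their backs; the gripper's body (76 mm by 85 mm) begins 54 mm behind the grasp point. The pads swing forward as they close: fully open they stand 13 mm farther back than shut.
Start: joints at [-1.375, 0.434, 0.025, 1.573, -0.012, 1.134, -0.075], TCP at [0.184, 0.597, 0.231] pointing down, gripper open.
Joint ranges: [-2.62, 2.62], [-0.44, 2.09], [-1.27, 1.32], [0.08, 2.57], [-1.32, 4.46], [0.12, 2], [-2.74, 2.74]. Speed limits (rad/s): [2.22, 2.22, 3.01, 3.01, 3.14, 3.14, 3.14].

INTERFACE

Orientations are given as [roll, pitch, yaw] about the fixed x, y, z axes, in that order (R = Rz(yaw) Ry(pitch) Rx(roll)).
In Python, from cell import env, vision, nets gives the robot as it stands.
- The arm moves only by the shell command python3 -m handwheel 'ROWS'. ROWS is JSON, a list that holds one entry, the list of rows, each a list of 7 numbers: the turn, a rotation vector about the tool's x, y, z in rad, then the shift along the tool's x, y, z in m, then the opening, from 0 (shut) to 1 (fully open). A call has 1 to 10 rows; each row is the pose to reach, as a shift and turn from the pose commanded when the call began, along the tool's axes at that moment; what a row does not reach only later rows make up. A row lasts 1/8 s, in which the tool goes at most 62.5 mm and 10.7 degrees, less where a joint would pass 70% of its speed; a pose out of reach is approached as far as the arm can. A call with a gripper value outside its range is refused whole. The fingers move at their own pace and stop on an object; the grip force is fixed at half the most. Time passes only in rows, so rows that repeat a pose let the fingers close. It gives the time, the measured TCP pose, the force and the opening at its end, in the units of the state.
- env.get_obs(): the state, without advancing time (a new reading comes with each control period).
- vision.capture(name): name is "scene" or "top"; returns the picture (480x640x3 uint8, red, green, blue); there is no depth.
- vision.camera_model(name): a dict with "fx", "fy", "cx", "cy" (pixels), "eye" and "attitude" of the camera in the world. Camera axes: x right, y down, z forward; pixel columns grow to the right and rows downward; lengths in m; the calibration is good to about 2 mm. A picture is of the moment at which its call begins. camera_model takes no time and is no camera call.
- env.close_job(): hands the job in, once; it reports no verdict.
Trained networks look in the newest picture that a camera, given by its name, has taken for a name from the list of things; names that differ only in an ending like _2 or _b are one class to them, and where a whole thing is asked for, a point or a joint stands for the part that bears it (a point fixed in the world has none). Each returns a list of dicts, best first, with "confidence" (0 to 1); they miss things now and then, are a little off and sometimes report something else, mostly with a low value. They report only what shows in the picture. A call takes as long as a camera call. They do not tell look-alikes from the thing itself.
- nets.search_frame(query, camera): "box" ([left, top, right, bottom] in pixels, round what is visible of it).
- nets.spot_point(query, camera): "pixel" ([column, row] in pixels: a listed point, or the origin of a listed thing).
The state is a dict: "clock": time; "joint_positions": joint angles; "joint_velocities": joint speeds; "joint_efforts": joint torques, N m; "tool_pos": TCP position; "tcp_rot": TCP orientation; "ft_force": force on the tool from outside, world axes, zero at the start; "wrist_torque": the same for the moment, N m; "opening": finger opening in m.
Only numpy, scipy, OpenCV 4.12 (cv2) and the standard library are available. Lean on these libraries where they do the work, as an engineer would, in place of code of your own. Each camera call takes 0.05 s, during which the arm holds its last target. There are 200 camera calls.

## Working session

There is one attempt and no reset: what is moved stays moved. The work goes in short steps, Python scripts to look and compute and a shell command to move; the robot and the scene stay as the last step left them, time stands still between calls to the robot, and variables do not carry over. Pictures are saved under pics/ and viewed, about 8 in all and at most 12, crops included, and the job is handed in when it is done.

```bash
ls; mkdir -p pics
cat > h.py <<'E'
import numpy as np, cv2, json
from cell import env, vision, nets
from scipy.spatial.transform import Rotation as R
def cam(n):
    m=vision.camera_model(n); return m
E
python3 - <<'E'
from h import *
for n in ["scene","top"]:
    im=vision.capture(n); cv2.imwrite(f"pics/{n}0.png",im[:,:,::-1]); print(n,vision.camera_model(n))
    for q in ["wheel_center","index_mark","pointer","blank","stop_face","clamp","holder","bone_bridge","wax_jar","bowl"]:
        r=nets.spot_point(q,n); print(q,[(np.round(d["pixel"],1).tolist(),round(d["confidence"],2)) for d in r[:3]])
print(env.get_obs())
E
```

```text
pics
scene {'fx': 435.53670340176376, 'fy': 435.53670340176376, 'cx': 322.74586538007725, 'cy': 240.7141173310682, 'eye': array([ 0.78115263, -0.44023835,  0.7747255 ]), 'attitude': array([-2.58721427,  0.0135196 ,  0.54484857])}
wheel_center [([330.6, 251.9], 0.96)]
index_mark [([340.6, 230.5], 0.98)]
pointer [([361.3, 263.3], 0.7)]
blank [([183.1, 283.4], 0.94), ([394.2, 140.9], 0.69)]
stop_face [([322.9, 312.1], 0.87)]
clamp [([340.7, 308.1], 0.97)]
holder [([335.7, 274.1], 0.83)]
bone_bridge [([394.1, 256.7], 0.91), ([331.8, 275.1], 0.53)]
wax_jar [([341.9, 396.7], 0.59)]
bowl [([403.6, 330.6], 0.83), ([322.8, 311.0], 0.69), ([265.5, 270.7], 0.45)]
top {'fx': 614.2063012915698, 'fy': 614.2063012915698, 'cx': 320.67523296537604, 'cy': 236.7284064843371, 'eye': array([ 0.43363735, -0.08663604,  1.51823438]), 'attitude': array([-3.04606544,  0.01401639, -1.5928314 ])}
wheel_center [([326.1, 236.3], 0.64), ([371.5, 195.3], 0.6)]
index_mark [([311.8, 238.2], 0.61)]
pointer [([316.7, 211.6], 0.88)]
blank [([401.1, 332.9], 0.97), ([171.6, 263.8], 0.94), ([318.1, 239.5], 0.86)]
stop_face
[... 227 characters left out ...]
joint_positions': array([-1.37460034,  0.43449114,  0.0249948 ,  1.57323612, -0.01156798,
        1.13400957, -0.07508645]), 'joint_velocities': array([-7.19818668e-04, -1.65786322e-04, -2.32739306e-03,  6.67885493e-05,
        8.41578196e-06, -1.11392527e-03,  1.39525546e-03]), 'joint_efforts': array([ 6.16309935e-04, -6.70282173e+01,  1.02462698e+00, -3.16561353e+01,
        1.58052449e-02,  2.35316824e-03, -6.47388174e-05]), 'tool_pos': array([0.18401304, 0.59728785, 0.2313143 ]), 'tcp_rot': array([ 0.09933827,  1.57075758, -0.19951118]), 'ft_force': array([ 0.53264261, -0.65422831, -0.10553128]), 'wrist_torque': array([0.03681469, 0.02049063, 0.02270676]), 'opening': 0.08549936105986718}
```

View pics/scene0.png

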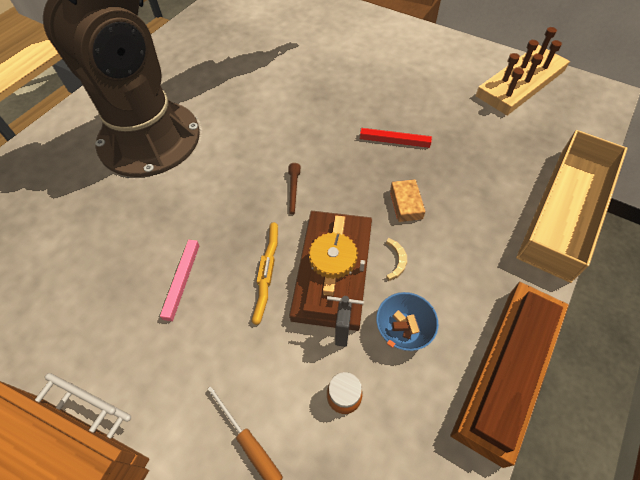

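View pics/top0.png

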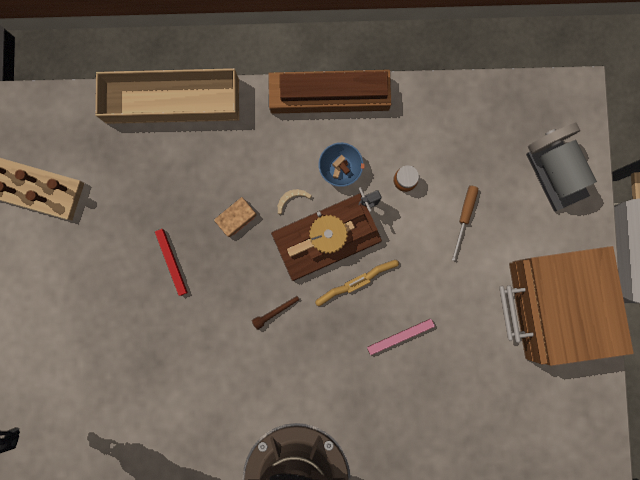

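```bash
cat >> h.py <<'E'
def ray(n,p):
    m=cam(n); Rm=R.from_euler('xyz',m['attitude']).as_matrix()
    d=Rm@np.array([(p[0]-m['cx'])/m['fx'],(p[1]-m['cy'])/m['fy'],1.]); return np.array(m['eye']),d
def atz(n,p,z):
    e,d=ray(n,p); return e+d*(z-e[2])/d[2]
def tri(ps):
    A=np.zeros((3,3));b=np.zeros(3)
    for n,p in ps:
        e,d=ray(n,p); d=d/np.linalg.norm(d); P=np.eye(3)-np.outer(d,d); A+=P;b+=P@e
    return np.linalg.solve(A,b)
def proj(n,X):
    m=cam(n); Rm=R.from_euler('xyz',m['attitude']).as_matrix(); c=Rm.T@(np.array(X)-m['eye'])
    return [c[0]/c[2]*m['fx']+m['cx'],c[1]/c[2]*m['fy']+m['cy']]
E
python3 - <<'E'
from h import *
np.set_printoptions(precision=4,suppress=True)
S={'wheel':([330.6,251.9],[326.1,236.3],.08),'mark':([340.6,230.5],[311.8,238.2],.08),'pointer':([361.3,263.3],[316.7,211.6],.058),'clamp':([340.7,308.1],[371.6,194.2],.122),'stop':([322.9,312.1],[365.8,220],.045),'bowl':([403.6,330.6],[339.1,167.5],0),'jar':([341.9,396.7],[404.8,180.9],0)}
for k,(a,b,z) in S.items(): print(k,tri([("scene",a),("top",b)]),atz("scene",a,z),atz("top",b,z))
E
```

```text
wheel [ 0.5726 -0.0832  0.0673] [ 0.5752 -0.0906  0.08  ] [ 0.5726 -0.0823  0.08  ]
mark [ 0.5694 -0.0477  0.0908] [ 0.5675 -0.0403  0.08  ] [ 0.5689 -0.0486  0.08  ]
pointer [ 0.6323 -0.0635  0.0483] [ 0.6307 -0.0714  0.058 ] [ 0.6347 -0.0611  0.058 ]
clamp [ 0.6591 -0.1916  0.1252] [ 0.655  -0.1934  0.122 ] [ 0.6632 -0.1891  0.122 ]
stop [ 0.6141 -0.1808  0.0291] [ 0.6166 -0.1873  0.045 ] [ 0.6132 -0.1789  0.045 ]
bowl [ 0.7544 -0.1197 -0.0138] [ 0.7536 -0.1262  0.    ] [ 0.753  -0.1186  0.    ]
jar [ 0.7151 -0.2843 -0.009 ] [ 0.7145 -0.2872  0.    ] [ 0.7148 -0.282   0.    ]
```

Run:
```python
from h import *
np.set_printoptions(precision=4,suppress=True)
a=cv2.imread("pics/scene0.png")[195:345,280:380]; b=cv2.imread("pics/top0.png")[185:285,260:390]
A=cv2.resize(a,None,fx=4,fy=4,interpolation=cv2.INTER_CUBIC); B=cv2.resize(b,None,fx=3,fy=3,interpolation=cv2.INTER_CUBIC)
o=np.zeros((600,790,3),np.uint8); o[:600,:400]=A; o[:300,400:790]=B; cv2.imwrite("pics/c1.png",o)
for n,roi in (("scene",(205,290,300,365)),("top",(205,265,300,355))):
    im=cv2.imread(f"pics/{n}0.png"); h=cv2.cvtColor(im,cv2.COLOR_BGR2HSV)
    m=((h[...,0]>17)&(h[...,0]<28)&(h[...,1]>150)&(h[...,2]>110)).astype(np.uint8)
    q=np.zeros_like(m); q[roi[0]:roi[1],roi[2]:roi[3]]=m[roi[0]:roi[1],roi[2]:roi[3]]
    c=max(cv2.findContours(q,0,2)[0],key=cv2.contourArea); print(n,cv2.contourArea(c),cv2.fitEllipse(cv2.convexHull(c)),cv2.boundingRect(c))
```

```text
scene 1498.5 ((332.9024658203125, 254.238525390625), (44.6013298034668, 47.99094009399414), 97.11893463134766) (309, 232, 48, 44)Traceback (most recent call last):
  File "<stdin>", line 10, in <module>
cv2.error: OpenCV(4.12.0) /io/opencv/modules/imgproc/src/shapedescr.cpp:361: error: (-201:Incorrect size of input array) There should be at least 5 points to fit the ellipse in function 'fitEllipseNoDirect'
```

View pics/c1.png

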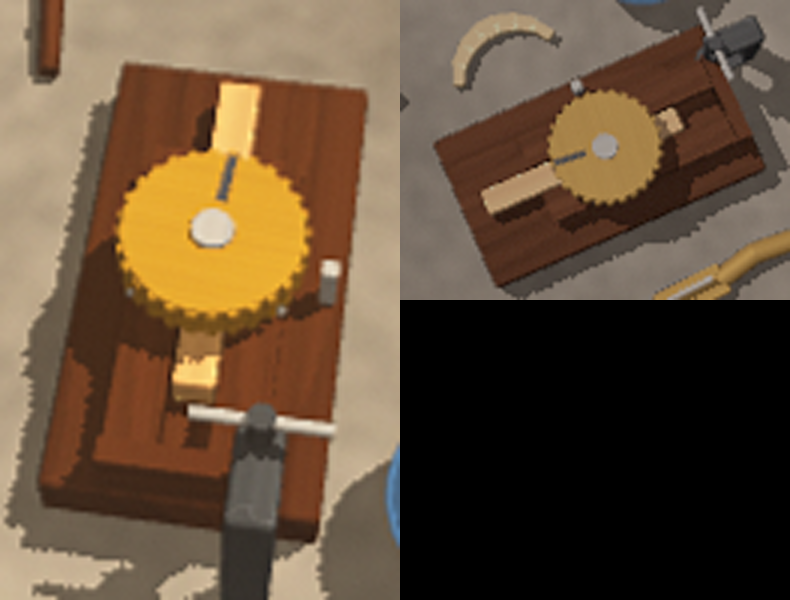

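Run:
```python
from h import *
from scipy.optimize import least_squares
np.set_printoptions(precision=4,suppress=True)
s=lambda u,v:(280+u/4-.4,195+v/4-.4); t=lambda u,v:(260+(u-400)/3-.35,185+v/3-.35)
W=[("scene",s(212,227),(0,0,.0825)),("top",t(604,146),(0,0,.0825)),("scene",s(331,267),(.056,0,.058)),("top",t(577,87),(.056,0,.058)),
("scene",s(122,64),(-.065,.125,.03)),("scene",s(367,90),(.065,.125,.03)),("top",t(436,146),(.065,.125,.03)),("top",t(498,287),(-.065,.125,.03)),("top",t(764,165),(-.065,-.115,.03)),("scene",s(42,488),(-.065,-.115,.03))]
def X(p,q): c,n=np.cos(p[2]),np.sin(p[2]); return np.array([p[0]+c*q[0]-n*q[1],p[1]+n*q[0]+c*q[1],q[2]])
for sel in (["scene","top"],["scene"],["top"]):
    f=lambda p:np.concatenate([np.array(proj(n,X(p,q)))-px for n,px,q in W if n in sel])
    r=least_squares(f,[.573,-.083,.4],loss='soft_l1'); print(sel,r.x, r.fun.reshape(-1,2).tolist() if 0 else np.abs(r.fun).max())
    p=r.x
    for n,px,q in W: print('  ',n,q,np.array(proj(n,X(p,q)))-px)if len(sel)>1 else 0
    if len(sel)>1: P=p
for n,a,b in (("scene",s(232,157),s(221,199)),("top",t(556,161),t(584,153))):
    A=atz(n,a,.08);B=atz(n,b,.08); A2=A[:2]-P[:2]; d=A-B
    print(n,'mark',np.degrees(np.arctan2(A2[1],A2[0])-P[2]),np.degrees(np.arctan2(d[1],d[0])-P[2]),np.hypot(*A2))
c,n_=np.cos(P[2]),np.sin(P[2])
for nm,a,z in (("scene",s(240,84),.05),("top",t(487,203),.05),("scene",s(192,375),.05),("top",t(676,119),.05)):
    d=atz(nm,a,z)[:2]-P[:2]; print(nm,'blank end local',c*d[0]+n_*d[1],-n_*d[0]+c*d[1])
o=env.get_obs(); print(R.from_euler('xyz',o['tcp_rot']).as_matrix(),o['clock'])
```

```text
['scene', 'top'] [ 0.5796 -0.0884  0.4089] 1.8522944483868287
   scene (0, 0, 0.0825) [0.6575 0.0407]
   top (0, 0, 0.0825) [ 0.9732 -0.155 ]
   scene (0.056, 0, 0.058) [ 0.4161 -0.078 ]
   top (0.056, 0, 0.058) [ 0.2009 -0.5547]
   scene (-0.065, 0.125, 0.03) [-0.3681 -0.8428]
   scene (0.065, 0.125, 0.03) [ 0.1381 -0.9494]
   top (0.065, 0.125, 0.03) [-0.715  -0.6874]
   top (-0.065, 0.125, 0.03) [0.6609 0.8524]
   top (-0.065, -0.115, 0.03) [1.8523 0.1329]
   scene (-0.065, -0.115, 0.03) [-0.3062 -0.4117]
['scene'] [ 0.5798 -0.0893  0.4085] 0.5945249382698137
['top'] [ 0.5794 -0.0869  0.4095] 1.3238876003899236
scene mark 85.41985956260956 84.35661987804461 0.04082703067706703
top mark 81.87113858340261 81.25289979393628 0.041671924807173556
scene blank end local 0.00030162179083109003 0.10403364305242221
top blank end local 0.0012522199616054747 0.10499611416804526
scene blank end local -0.002747733842502105 -0.060289803879582056
top blank end local -0.0007701957955253622 -0.06057514680388458
[[ 0.      0.2944  0.9557]
 [-0.      0.9557 -0.2944]
 [-1.      0.      0.    ]] 1.1
```

```bash
python3 -m handwheel '[[[0.2,0,0,0,-0.03,0.035,0],[0.4,0,0,0,-0.07,0.08,0],[0.6,0,0,0.01,-0.11,0.125,0],[0.75,0,0,0.02,-0.15,0.17,0],[0.864,0,0,0.03,-0.19,0.217,0],[0.864,0,0,0.04,-0.23,0.265,0],[0.864,0,0,0.05,-0.27,0.314,0],[0.864,0,0,0.06,-0.31,0.361,0],[0.864,0,0,0.07,-0.35,0.408,0],[0.864,0,0,0.08,-0.39,0.455,0]]]'
python3 - <<'E'
from h import *
np.set_printoptions(precision=4,suppress=True)
o=env.get_obs(); Rt=R.from_euler('xyz',o['tcp_rot']).as_matrix(); print(Rt,Rt.T@(np.array([.6099,-.0753,.1])-o['tool_pos']),o['joint_positions'],o['opening'])
E
```

```text
clock: 2.35
tool_pos: [0.5038, 0.0911, 0.1517]
tcp_rot: [1.712, 1.57, 0.55]
ft_force: [1.4, 1.0, 1.0]
opening: 0.0
[[ 0.001   0.9177  0.3972]
 [ 0.0006  0.3972 -0.9177]
 [-1.      0.0011 -0.0002]] [0.0517 0.0312 0.1949] [-0.5952  0.3498  0.4044  1.9709 -0.1803  0.8541  0.3147] 3.6941643140060154e-05
```

```bash
python3 -m handwheel '[[[0,0,0,0.01,0.008,0.05,0],[0,0,0,0.02,0.016,0.1,0],[0,0,0,0.03,0.024,0.15,0],[0,0,0,0.04,0.031,0.195,0],[0,0,0,0.055,0.031,0.195,0],[0,0,0,0.064,0.031,0.195,0],[0,0,0,0.066,0.031,0.195,0],[0,0,0,0.068,0.031,0.195,0]]]'
python3 - <<'E'
from h import *
np.set_printoptions(precision=4,suppress=True)
im=vision.capture("scene"); cv2.imwrite("pics/s1.png",cv2.resize(im[190:310,250:410,::-1],None,fx=5,fy=5,interpolation=cv2.INTER_CUBIC))
o=env.get_obs();print(o['tool_pos'],o['ft_force'])
E
```

```text
clock: 3.35
tool_pos: [0.6086, -0.0728, 0.084]
tcp_rot: [2.074, 1.57, 0.913]
ft_force: [-0.2, -0.6, 0.7]
opening: 0.0003
[ 0.6085 -0.073   0.0839] [-0.0027 -0.2301  0.4633]
```

View pics/s1.png

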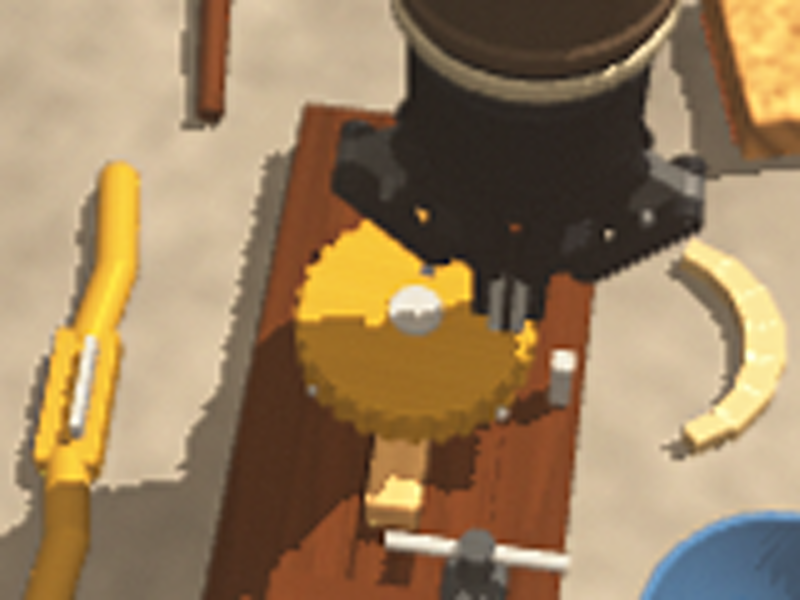

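```bash
python3 -m handwheel '[[[0,0,0,0.002,0,0,0],[0,0,0,0.004,0,0,0],[0,0,0,0.005,0,0,0]]]'; python3 -m handwheel '[[[0,0,0,0.001,0,0,0],[0,0,0,0.001,0,0,0]]]';python3 - <<'E'
from h import *
print(proj("scene",env.get_obs()['tool_pos']))
E
```

```text
clock: 3.78
tool_pos: [0.609, -0.0741, 0.08]
tcp_rot: [1.483, 1.57, 0.32]
ft_force: [-6.1, -0.1, 20.8]
opening: 0.0002
clock: 4.03
tool_pos: [0.6092, -0.0745, 0.08]
tcp_rot: [1.357, 1.569, 0.193]
ft_force: [-6.0, 1.6, 22.2]
opening: 0.0002
[np.float64(350.9556579629364), np.float64(253.57288594061566)]
```

```bash
python3 -m handwheel '[[[0,0,0,-0.0015,0,0,0],[0,0,0,-0.0015,0,0,0]]]'; python3 -m handwheel '[[[0,0,0,-0.0005,0,0,0],[0,0,0,-0.0005,0,0,0]]]'
```

```text
clock: 4.28
tool_pos: [0.6091, -0.0743, 0.0801]
tcp_rot: [1.131, 1.569, -0.032]
ft_force: [-2.9, -0.2, 9.4]
opening: -0.0003
clock: 4.53
tool_pos: [0.6091, -0.0743, 0.0802]
tcp_rot: [0.98, 1.57, -0.183]
ft_force: [0.1, -0.0, 6.8]
opening: 0.0002
```

```bash
python3 -m handwheel '[[[0,0,0,0.0006,-0.0005,-0.0057,0],[0,0,0,0.0006,-0.002,-0.0113,0],[0,0,0,0.0006,-0.0077,-0.0212,0],[0,0,0,0.0006,-0.0165,-0.0286,0],[0,0,0,0.0006,-0.033,-0.033,0]]]'
python3 - <<'E'
from h import *
im=vision.capture("top"); cv2.imwrite("pics/t1.png",cv2.resize(im[195:275,275:375,::-1],None,fx=7,fy=7,interpolation=cv2.INTER_CUBIC))
for n in ("scene","top"):
    if n=="scene": vision.capture(n)
    for q in ["index_mark","wheel_center"]: print(n,q,nets.spot_point(q,n)[:2])
E
```

```text
clock: 5.15
tool_pos: [0.5673, -0.0563, 0.0801]
tcp_rot: [1.181, 1.566, 0.019]
ft_force: [3.9, -1.6, 8.1]
opening: -0.0001
scene index_mark [{'pixel': [315.5, 240.9], 'confidence': 0.62}]
scene wheel_center [{'pixel': [330.0, 253.0], 'confidence': 0.7}]
top index_mark [{'pixel': [324.2, 248.1], 'confidence': 0.82}]
top wheel_center [{'pixel': [330.2, 233.2], 'confidence': 0.81}, {'pixel': [356.7, 284.1], 'confidence': 0.21}]
```

View pics/t1.png

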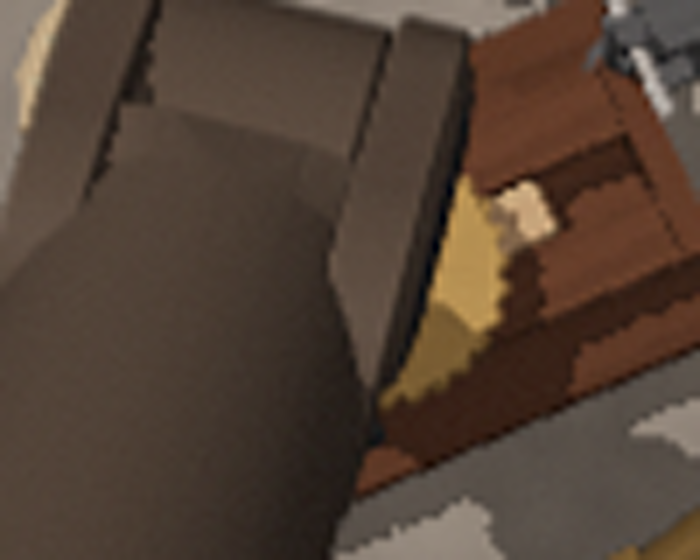

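```bash
cat >> h.py <<'E'
C=np.array([.5796,-.0884]); YAW=.4089
def mark(name=None,n="scene"):
    im=vision.capture(n)
    if name: cv2.imwrite(f"pics/{name}.png",cv2.resize(im[190:310,250:410,::-1],None,fx=5,fy=5,interpolation=cv2.INTER_CUBIC))
    hsv=cv2.cvtColor(im,cv2.COLOR_RGB2HSV).astype(np.float32)
    s=[]
    for a in range(0,360,2):
        t=np.radians(a)+YAW
        P=[proj(n,[C[0]+r*np.cos(t),C[1]+r*np.sin(t),.08]) for r in np.linspace(.018,.037,8)]
        m=np.array(P,np.float32).reshape(-1,1,2)
        s.append(cv2.remap(hsv[...,1],m,None,cv2.INTER_LINEAR).ravel())
    s=np.array(s); low=(s<130).mean(1)>.6
    for a in nets.spot_point("index_mark",n)[:2]:
        d=atz(n,a['pixel'],.08)[:2]-C; print('net',np.degrees(np.arctan2(d[1],d[0])-YAW)%360,np.hypot(*d),a['confidence'])
    e=np.flatnonzero(low)*2; print('low sat angles',e.tolist(),env.get_obs()['clock'])
E
python3 - <<'E'
from h import *
mark("m1")
E
```

```text
net 147.44130921880173 0.0485400592984307 0.64
low sat angles [82, 84, 86, 88, 90, 148, 150, 152, 154, 156] 5.55
```

View pics/m1.png

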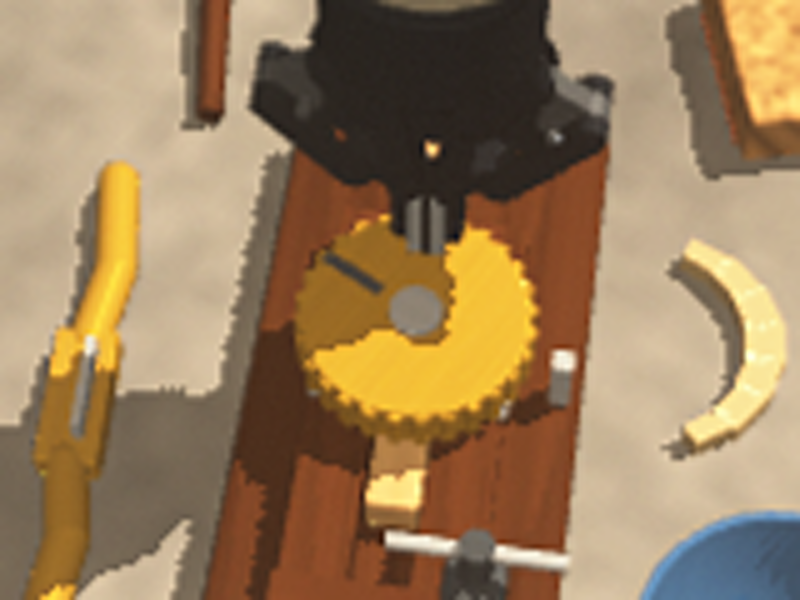

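```bash
python3 -m handwheel '[[[0,0,0,0.0003,-0.0113,0.002,0],[0,0,0,0.0003,-0.0212,0.0077,0],[0,0,0,0.0003,-0.0286,0.0165,0],[0,0,0,0.0003,-0.0325,0.0273,0],[0,0,0,0.0003,-0.0325,0.0387,0],[0,0,0,0.0003,-0.0286,0.0495,0],[0,0,0,0.0003,-0.0212,0.0583,0],[0,0,0,0.0003,-0.0113,0.064,0],[0,0,0,0.0003,0,0.066,0],[0,0,0,0.0003,0,0.066,0]]]'
python3 - <<'E'
from h import *
mark("m2")
E
```

```text
clock: 6.8
tool_pos: [0.5936, -0.1177, 0.0801]
tcp_rot: [1.007, 1.567, -0.156]
ft_force: [0.8, 0.7, 10.9]
opening: -0.0001
net 299.49130092689495 0.030173249067593826 0.62
low sat angles [0, 2, 4, 6, 8, 10, 12, 14, 16, 18, 20, 22, 24, 26, 28, 30, 32, 34, 36, 38, 40, 42, 44, 46, 48, 50, 52, 54, 56, 58, 60, 62, 64, 66, 68, 70, 72, 74, 76, 78, 80, 82, 84, 86, 88, 90, 92, 94, 96, 98, 100, 102, 104, 106, 108, 110, 112, 114, 116, 118, 120, 122, 124, 126, 128, 130, 132, 134, 136, 138, 140, 142, 144, 146, 148, 150, 152, 154, 156, 158, 160, 162, 164, 166, 168, 170, 172, 174, 176, 178, 180, 182, 184, 186, 188, 190, 192, 194, 196, 198, 200, 202, 204, 206, 208, 210, 212, 214, 244, 246, 248, 250, 252, 254, 256, 258, 260, 262, 264, 266, 268, 270, 272, 274, 276, 278, 280, 282, 284, 286, 288, 290, 292, 294, 296, 298, 300, 302, 322, 324, 326, 328, 330, 332, 334, 336, 338, 340, 342, 344, 346, 348, 350, 352, 354, 356, 358] 6.9
```

```bash
python3 -m handwheel '[[[0,0,0,0,0.0113,-0.002,0],[0,0,0,0,0.0212,-0.0077,0],[0,0,0,0,0.0286,-0.0165,0],[0,0,0,0,0.0325,-0.0273,0],[0,0,0,0,0.0325,-0.0387,0],[0,0,0,0,0.0286,-0.0495,0],[0,0,0,0,0.0212,-0.0583,0],[0,0,0,0,0.0113,-0.064,0],[0,0,0,0,0,-0.066,0],[0,0,0,0,0,-0.066,0]]]'
python3 - <<'E'
from h import *
mark("m3")
E
```

```text
clock: 8.15
tool_pos: [0.5659, -0.0568, 0.0801]
tcp_rot: [1.365, 1.568, 0.202]
ft_force: [-0.9, 1.1, 13.8]
opening: -0.0001
net 86.66160603445887 0.042591533006421815 0.61
low sat angles [78, 80, 82, 84, 86, 88, 90, 92, 94, 96, 98] 8.25
```

View pics/m3.png

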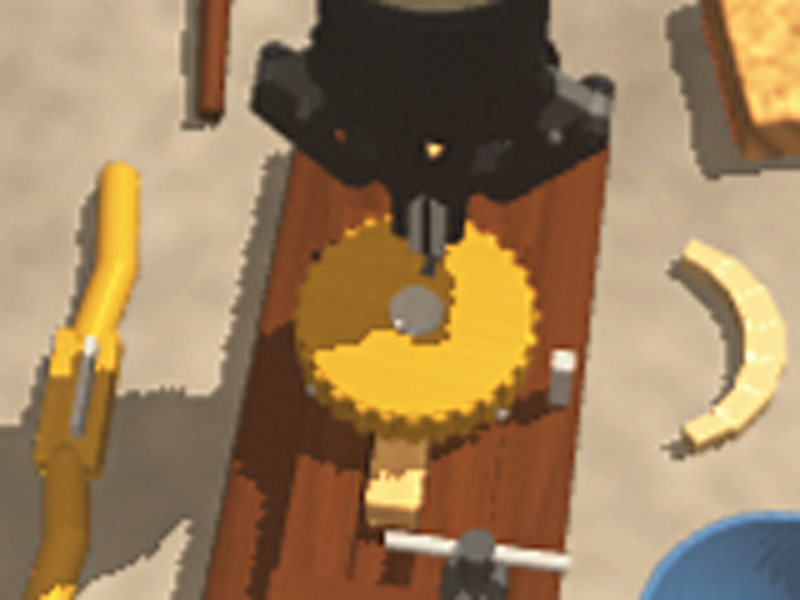

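```bash
python3 -m handwheel '[[[0,0,0,-0.0002,-0.0113,0.002,0],[0,0,0,-0.0002,-0.0212,0.0077,0],[0,0,0,-0.0002,-0.0286,0.0165,0],[0,0,0,-0.0002,-0.0325,0.0273,0],[0,0,0,-0.0002,-0.0325,0.0387,0],[0,0,0,-0.0002,-0.0286,0.0495,0],[0,0,0,-0.0002,-0.0212,0.0583,0],[0,0,0,-0.0002,-0.0113,0.064,0],[0,0,0,-0.0002,0,0.066,0],[0,0,0,-0.0002,0,0.066,0]]]' && python3 -m handwheel '[[[0,0,0,0,0.0113,-0.002,0],[0,0,0,0,0.0212,-0.0077,0],[0,0,0,0,0.0286,-0.0165,0],[0,0,0,0,0.0325,-0.0273,0],[0,0,0,0,0.0325,-0.0387,0],[0,0,0,0,0.0286,-0.0495,0],[0,0,0,0,0.0253,-0.0542,0],[0,0,0,0,0.0253,-0.0542,0]]]'
python3 - <<'E'
from h import *
mark("m4")
E
```

```text
clock: 9.5
tool_pos: [0.5935, -0.1177, 0.0801]
tcp_rot: [0.999, 1.567, -0.163]
ft_force: [1.6, 0.4, 10.0]
opening: 0.0002
clock: 10.5
tool_pos: [0.5941, -0.0574, 0.0801]
tcp_rot: [1.242, 1.568, 0.079]
ft_force: [-1.1, 0.7, 11.5]
opening: 0.0001
net 341.4034340929532 0.03875413521146422 0.69
low sat angles [34, 36, 38, 40, 42, 44, 46, 52, 54, 56, 58, 60, 62, 330, 332, 334, 336, 338] 10.6
```

View pics/m4.png

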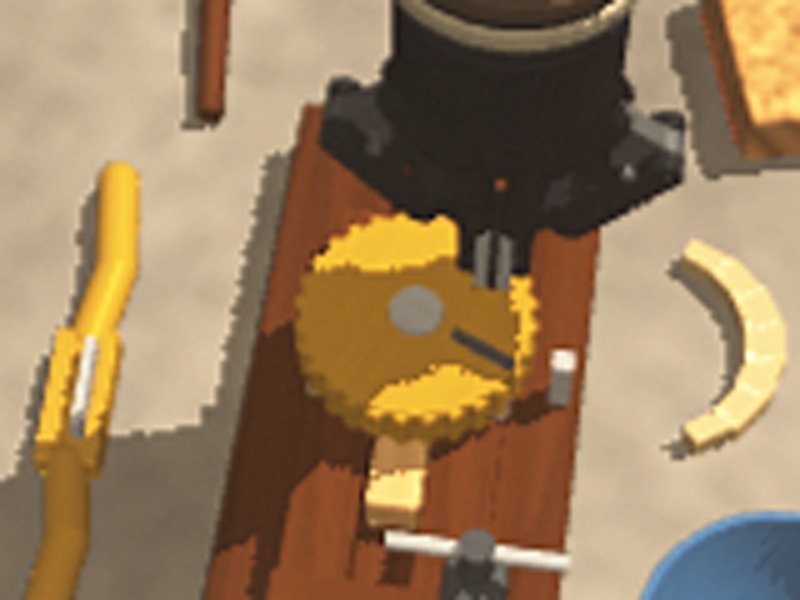

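```bash
python3 -m handwheel '[[[0,0,0,0,-0.0027,-0.0026,0],[0,0,0,0,-0.0054,-0.0051,0],[0,0,0,0,-0.0086,-0.007,0],[0,0,0,0,-0.0119,-0.0089,0],[0,0,0,0,-0.0119,-0.0089,0]]]'
python3 - <<'E'
from h import *
mark("m5")
im=cv2.imread("pics/m5.png"); cv2.imwrite("pics/m5b.png",im)
for r,z in ((.02,.08),(.04,.08),(.056,.08),(.056,.058)):
    p=proj("scene",[C[0]+r*np.cos(YAW),C[1]+r*np.sin(YAW),z]); print(r,z,(p[0]-250+.5)*5,(p[1]-190+.5)*5)
E
```

```text
clock: 11.22
tool_pos: [0.5801, -0.0542, 0.0801]
tcp_rot: [1.182, 1.568, 0.019]
ft_force: [0.2, 0.1, 11.1]
opening: -0.0001
net 6.583267342330186 0.03697228443150499 0.61
low sat angles [62, 64, 66, 68, 70, 72, 74, 352, 354, 356, 358] 11.325
0.02 0.08 472.610258101501 318.8504811702045
0.04 0.08 526.7257112328258 324.8655227580369
0.056 0.08 570.179400862894 329.6954878631118
0.056 0.058 566.3077686300448 358.84194095514744
```

View pics/m5.png

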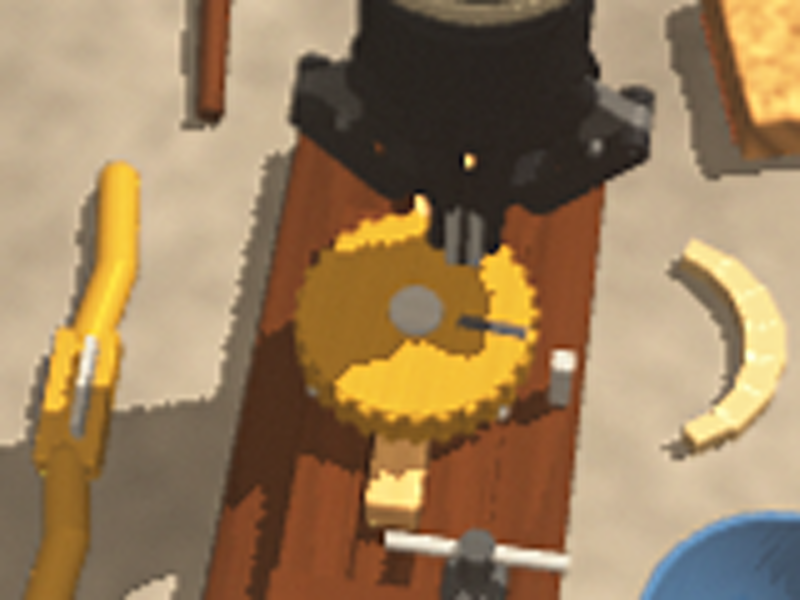

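```bash
cat >> h.py <<'E'
def line(n="scene"):
    im=vision.capture(n); hsv=cv2.cvtColor(im,cv2.COLOR_RGB2HSV)
    Q=[]
    for v in range(200,300):
        for u in range(300,370):
            X=atz(n,(u,v),.08)[:2]-C; a=(np.degrees(np.arctan2(X[1],X[0])-YAW)+180)%360-180; r=np.hypot(*X)
            w=(150-float(hsv[v,u,1]))/100
            if .0125<r<.042 and abs(a)<25 and w>0: Q.append([*X,min(w,1)])
    Q=np.array(Q); w=Q[:,2]; c=(Q[:,:2]*w[:,None]).sum(0)/w.sum(); D=Q[:,:2]-c; e,V=np.linalg.eigh((D*w[:,None]).T@D); d=V[:,1]; d=d*np.sign(d@c)
    print('dir',np.degrees(np.arctan2(d[1],d[0])-YAW),'pos',np.degrees(np.arctan2(c[1],c[0])-YAW),'r',np.hypot(*c),len(Q),env.get_obs()['clock'])
s=lambda u,v:(280+u/4-.4,195+v/4-.4)
E
python3 - <<'E'
from h import *
line()
a=atz("scene",s(212,227),.0825);b=atz("scene",s(331,267),.058); d=b-a; print(a,b,np.hypot(*d[:2]),np.degrees(np.arctan2(d[1],d[0])-YAW))
E
```

```text
Traceback (most recent call last):
  File "h.py", line 39, in line
    X=atz(n,(u,v),.08)[:2]-C; a=(np.degrees(np.arctan2(X[1],X[0])-YAW)+180)%360-180; r=np.hypot(*X)
      ~~~^^^^^^^^^^^^^
  File "h.py", line 10, in atz
    e,d=ray(n,p); return e+d*(z-e[2])/d[2]
        ~~~^^^^^
  File "h.py", line 7, in ray
    m=cam(n); Rm=R.from_euler('xyz',m['attitude']).as_matrix()
  File "h.py", line 5, in cam
    m=vision.camera_model(n); return m
ValueError: time passes only in moves, steps and waits
```

```bash
sed -i 's/^def cam(n):/import functools\n@functools.lru_cache\ndef cam(n):/' h.py
python3 - <<'E'
from h import *
line()
a=atz("scene",s(212,227),.0825);b=atz("scene",s(331,267),.058); d=b-a; print(a,b,np.hypot(*d[:2]),np.degrees(np.arctan2(d[1],d[0])-YAW))
E
```

```text
dir -5.477124681628925 pos -5.334937617147659 r 0.027789673352179425 34 11.425
[ 0.57852689 -0.08894616  0.0825    ] [ 0.63040372 -0.06668356  0.058     ] 0.05645200362755074 -0.2019711604054721
```

```bash
python3 -m handwheel '[[[0,0,0,0,-0.0019,-0.0007,0],[0,0,0,0,-0.0036,-0.0014,0],[0,0,0,0,-0.0036,-0.0014,0]]]'
python3 - <<'E'
from h import *
line();line()
E
```

```text
clock: 11.8
tool_pos: [0.5765, -0.0543, 0.0801]
tcp_rot: [1.177, 1.567, 0.014]
ft_force: [2.4, 0.7, 9.7]
opening: 0.0001
dir -0.5530626920343553 pos -0.14592855377187744 r 0.02818421727257474 34 11.85
dir -0.49627972845114815 pos -0.1485044259598577 r 0.02818851998974384 34 11.9
```

```bash
python3 -m handwheel '[[[0,0,0,-0.005,0,0,0],[0,0,0,-0.02,0,0,0],[0,0,0,-0.04,0,0,0],[0,0,0,-0.05,-0.005,-0.05,0],[0,0,0,-0.05,-0.01,-0.11,0],[0,0,0,-0.05,-0.01,-0.115,0],[0,0,0,-0.05,-0.01,-0.115,0]]]'
python3 - <<'E'
from h import *
np.set_printoptions(precision=4,suppress=True)
line(); mark("m6")
o=env.get_obs(); Rt=R.from_euler('xyz',o['tcp_rot']).as_matrix()
c,n=np.cos(YAW),np.sin(YAW); d=o['tool_pos'][:2]-C
print('tcp holder',c*d[0]+n*d[1],-n*d[0]+c*d[1],o['tool_pos'],'yaw err deg',np.degrees(np.arctan2(Rt[1,1],Rt[0,1])-YAW))
im=vision.capture("top"); cv2.imwrite("pics/t2.png",im[:,:,::-1])
a=cv2.imread("pics/m6.png"); b=im[195:270,270:375,::-1]; B=cv2.resize(b,None,fx=4,fy=4,interpolation=cv2.INTER_CUBIC)
A=cv2.resize(a[:,150:],None,fx=.5,fy=.5); o=np.zeros((300,800,3),np.uint8); o[:,:A.shape[1]]=A; o[:,340:760]=B; cv2.imwrite("pics/c6.png",o)
E
```

```text
clock: 12.78
tool_pos: [0.5201, 0.0474, 0.1296]
tcp_rot: [1.159, 1.57, -0.002]
ft_force: [0.2, -0.6, 0.2]
opening: 0.0003
dir -0.1999018187337489 pos -0.09091648150312362 r 0.028375938167559605 35 12.825
net 12.240686303876092 0.036840072047516166 0.63
low sat angles [0, 2, 4, 356, 358] 12.925
tcp holder -0.0008168654068427886 0.14647653700762592 [0.5206 0.0457 0.1293] yaw err deg -0.18191923056348866
```

View pics/m6.png

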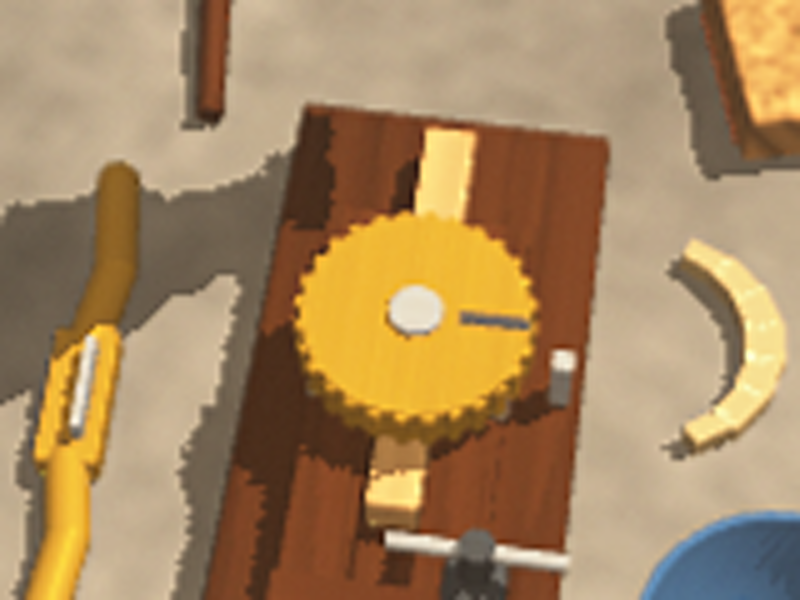

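```bash
python3 -m handwheel '[[[0,0,0,0.04,0.001,0,0],[0,0,0,0.075,0.001,0,0],[0,0,0,0.089,0.001,0,0],[0,0,0,0.089,0.001,0.01,0],[0,0,0,0.089,0.001,0.02,0],[0,0,0,0.089,0.001,0.028,0],[0,0,0,0.089,0.001,0.036,0],[0,0,0,0.089,0.001,0.044,0],[0,0,0,0.089,0.001,0.052,0],[0,0,0,0.089,0.001,0.058,0]]]'; python3 -m handwheel '[[[0,0,0,0,0,0.002,0],[0,0,0,0,0,0.004,0],[0,0,0,0,0,0.005,0],[0,0,0,0,0,0.005,0]]]'
python3 - <<'E'
from h import *
line(); d=env.get_obs()['tool_pos'][:2]-C; print(-np.sin(YAW)*d[0]+np.cos(YAW)*d[1])
E
```

```text
clock: 14.22
tool_pos: [0.5441, -0.0061, 0.04]
tcp_rot: [2.489, 1.571, 1.326]
ft_force: [-0.5, 0.3, -0.2]
opening: 0.0002
clock: 14.72
tool_pos: [0.5459, -0.0102, 0.04]
tcp_rot: [-0.036, 1.571, -1.199]
ft_force: [-0.3, 0.5, -0.8]
opening: 0.0003
dir -0.23931971211229958 pos -0.07497983123550243 r 0.02833930021998963 34 14.775
0.08519231423753656
```

```bash
for i in 1; do python3 -m handwheel '[[[0,0,0,0,0,0.001,0],[0,0,0,0,0,0.002,0],[0,0,0,0,0,0.003,0],[0,0,0,0,0,0.003,0]]]'; done; python3 -m handwheel '[[[0,0,0,0,0,0.001,0],[0,0,0,0,0,0.001,0]]]'; python3 -m handwheel '[[[0,0,0,0,0,0.001,0],[0,0,0,0,0,0.001,0]]]'
```

```text
clock: 15.28
tool_pos: [0.5472, -0.0131, 0.04]
tcp_rot: [0.757, 1.571, -0.406]
ft_force: [-0.0, 0.6, -0.7]
opening: -0.0002
clock: 15.52
tool_pos: [0.5475, -0.014, 0.04]
tcp_rot: [0.786, 1.571, -0.377]
ft_force: [-0.1, 0.1, 0.2]
opening: 0.0002
clock: 15.78
tool_pos: [0.5476, -0.0141, 0.04]
tcp_rot: [-2.938, 1.57, 2.182]
ft_force: [-1.7, 4.1, 2.3]
opening: 0.0
```

```bash
python3 -m handwheel '[[[0,0,0,0,0,0.0005,0],[0,0,0,0,0,0.0005,0]]]'; python3 -m handwheel '[[[0,0,0,0,0,-0.01,0],[0,0,0,0,0,-0.035,0],[0,0,0,-0.03,0,-0.06,0],[0,0,0,-0.08,0,-0.08,0],[0,0,0,-0.13,0,-0.1,0],[0,0,0,-0.13,0,-0.13,0],[0,0,0,-0.13,0,-0.13,0]]]'
python3 - <<'E'
from h import *
line(); mark("m7")
c=cv2.imread("pics/t2.png")
im=vision.capture("scene"); cv2.imwrite("pics/f.png",cv2.resize(im[190:350,250:450,::-1],None,fx=3.75,fy=3.75,interpolation=cv2.INTER_CUBIC))
E
```

```text
clock: 16.02
tool_pos: [0.5476, -0.0141, 0.04]
tcp_rot: [-2.914, 1.569, 2.207]
ft_force: [-3.8, 5.6, 3.7]
opening: -0.0003
clock: 16.9
tool_pos: [0.4959, 0.1065, 0.1704]
tcp_rot: [2.047, 1.569, 0.887]
ft_force: [0.3, -0.7, -0.6]
opening: 0.0004
dir -0.2754050313995525 pos -0.1007507701561844 r 0.028335491645316863 34 16.95
net 6.9302271292516915 0.038450036332974356 0.65
net 282.954409047546 0.11866788106533728 0.61
low sat angles [0, 2, 4, 356, 358] 17.05
```

View pics/f.png

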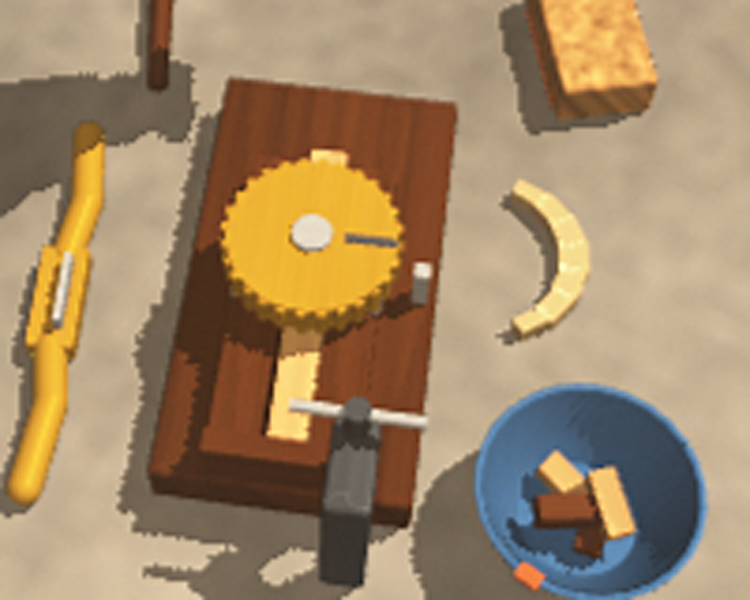

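The blank meets the stop, with no gap showing at about (270–310, 438). The line is still at the post, and everything else is where it was.

```bash
python3 -c "
from cell import env
print(env.close_job())"
```

```text
the job is handed in; nothing more can be done
None
```

The job is done and handed in at about 17 s of the 72 s allowed. I rolled the wheel first and pushed the blank only after the line was at the post.

- **Wheel:** With the shut fingertips pressed on the wheel's top, I circled anticlockwise from about 84° to 720°, the second time round to the post. Presses read at the pauses were about 8–14 N, but the first contact before turning reached 22 N. After lifting off, the line measured within about 0.3° of the post, and it was the same after the push.
- **Blank:** I pushed it along the channel with a fingertip, without lifting it. Force rose to about 7 N and the finger stopped advancing. By my estimate that puts the blank's +y end at about 70 mm, its home position. The last picture shows no gap at the stop.
- **Other things:** The spokeshave, bone bridge, sanding block and bowl look unmoved in the last picture. The peg shows only in part. The wax jar and screwdriver were out of that view, so I did not check them, though the arm never went near them.
- **Disagreement:** The network's `index_mark` reading put the line 7–12° past the post. It had also read 5–12° high in earlier checks, apart from one where it lay a few degrees low, so I went by my own line fit and the picture, which agreed with each other.

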